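Isolate the bench supply and pull out its fuse carrier

ROBOT

A 6-joint arm with a two-finger parallel gripper is mounted at the origin on a cart in front of the work surface, level with it; the furniture and walls round the work are solid. World frame = base frame: x ahead of the robot, y to its left, z up, the work surface at z = 0. Lengths are in m, angles in degrees, forces in N, time in s.
With the tool pointing down it reaches from about 0.3 to 1 m from the base axis. Payload 5.1 kg.
Tool frame: the origin (TCP) lies between the finger pads; the fingertips stand env.finger_overhang ahead of it and the grasp point (between the pads) lies 2 mm behind it (env.finger_overhang is the distance from the TCP to the fingertips, in m); z points along the fingers, y is the direction in which the jaws open and shut (so a half turn about z gives the same grasp; the last joint's range is limited). The gripper opens to 95 mm and grips with 3 to 60 N. Pads are 20 mm wide; open, the fingers measure 119 mm over their backs; the gripper's body (75 mm by 180 mm) begins 59 mm behind the grasp point.
Start: joints at [-71.482, 7.093, 94.555, -0, 78.352, -4.733], TCP at [0.257, -0.597, 0.195] pointing down, gripper open.
Joint ranges: [-149.61, 149.61], [-58.7, 133.49], [1.44, 155.28], [-77.14, 257.14], [18.33, 153.61], [-166.67, 166.67]. Speed limits (degrees/s): [147.25, 147.25, 180, 180, 180, 180].

INTERFACE

Orientations are given as [roll, pitch, yaw] about the fixed x, y, z axes, in that order (R = Rz(yaw) Ry(pitch) Rx(roll)).
In Python, from plant import env, vision gives the robot as it stands. The module is installed in compiled form; this text tells all that it offers.
- The arm moves only by the shell command python3 -m creep 'ROWS' [OPENING] [FORCE]. ROWS is JSON, a list that holds one entry, the list of rows, each a list of 4 numbers: the shift along the tool's x, y, z in m, then the turn about the tool's z in rad. In form: [[[dx, dy, dz, roll], ...]]. A call has 1 to 8 rows; each row shifts and turns the commanded pose from where the row before left it, along the tool's axes as they then stand; what a row does not reach is not made up. A row lasts 1/8 s, in which the tool goes at most 62.5 mm and 10.7 degrees, less where a joint would pass 70% of its speed; a pose out of reach is approached as far as the arm can. A call with a gripper value outside its range is refused whole. OPENING is the finger opening in m, from 0 to 0.0951, set as the call begins (- or left out, the last holds). The fingers move at their own pace and stop on an object; FORCE is the grip in N (left out, the last holds). Time passes only in rows, so rows that do not move let the fingers close. It gives the time, the measured TCP pose, the force and the opening at its end, in the units of the state.
- env.sense(): the state, without advancing time (a new reading comes with each control period).
- vision.capture(name): name is "side" or "top"; returns the picture (384x512x3 uint8, red, green, blue); there is no depth.
- vision.get_calibration(name): a dict with "K" (3x3 intrinsics, pixels), "k1" (the pictures are not rectified: a ray, as slopes to the right and down, at radius r is drawn at 1 + k1 r^2 times it, then the intrinsics apply), "R" (3x3) and "t" (3): a world point X has camera coordinates R X + t. Camera axes: x right, y down, z forward; pixel columns grow to the right and rows downward; lengths in m; the calibration is good to about 2 mm. A picture is of the moment at which its call begins. get_calibration takes no time and is no camera call.
- env.hand_in(): hands the job in, once; it reports no verdict.
The state is a dict: "time_s": time; "qpos": joint angles; "qvel": joint speeds; "joint_efforts": joint torques, N m; "ee_pos": TCP position; "eef_rot": TCP orientation; "wrist_force": force on the tool from outside, world axes, zero at the start; "wrist_torque": the same for the moment, N m; "gripper_width": finger opening in m.
Only numpy, scipy, OpenCV 4.12 (cv2) and the standard library are available. Lean on these libraries where they do the work, as an engineer would, in place of code of your own. Each camera call takes 0.05 s, during which the arm holds its last target.

TASK

Switch the little bench supply unit off by pushing its red lever all the way across, then take out the fuse carrier with the orange catches: pinch its two side catches fully together with the fingers and lift it straight up out of its bay, so that its fuse can be inspected. Finish while still holding it by the pinched catches, upright and about 12 cm above where it sat; leave the lever off, the carrier with white catches in its bay, and the small bottle and the weight where they stand.

Things in the scene. Friction and masses are not known exactly. Their poses are not given: they have to be found in the camera images.
- supply_unit: Grey supply unit fixed on the table, 168 x 80 mm, its flat top 45 mm above the table. Origin at the table, in the middle of its length and width; its x axis runs along its length away from the robot, y across to the left, z up. On top at x = -60 mm (the end near the robot) stands the isolator lever, on its middle line; the two fuse bays are at x = 0 and x = +58 mm on the middle line, and either carrier may be in either bay. The two carriers and the unit have the same heading.
- isolator (a joint): Red-knobbed isolator lever on the supply unit, hinged 47 mm above the table about the unit's x axis. 0 = leaning 0.5 rad to the unit's -y side (on), 1.0 rad = leaning 0.5 rad to the +y side (off, against its stop). It has light friction (about 2 N at the knob) and stays where it is left.
- isolator_tip (a point): Centre of the lever's round red knob (22 mm in diameter), 50 mm from the hinge, about 91 mm above the table; it swings from 24 mm on the -y side to 24 mm on the +y side of the unit's middle line.
- orange_carrier: The fuse carrier with orange catches: black, 36 mm (x) x 52 mm (y) x 80 mm high, 84 g or so. Origin at the centre of the underside of its stem, which when seated is 12 mm above the table; its axes are parallel to the unit's. Its stem sits 33 mm deep in the bay, a flat black shoulder plate (36 x 36 mm, upper face 38 mm above the origin) rests on the unit's top, and above that, on its +y and -y sides, stand the two orange catch tabs.
- orange_carrier_grip (a point): Point midway between the two orange catch tabs, 62 mm above the carrier's underside (74 mm above the table when seated). The tabs are 20 mm wide (x) and reach from 20 mm below to 18 mm above this point; they measure 52 mm over their outer faces (along the unit's y) when released and 38 mm when fully pinched. Nothing else is beside the tabs, so fingers can come down outside them to 18 mm below this point.
- orange_carrier_left (a joint): Orange catch on the carrier's +y side: 0 = sprung out, its hook under the bay's lip; 7 mm (0.007) = pressed fully in. The hook is free of the lip from 4.5 mm. The spring pushes back with 2 N at first and 6 N when fully in; a pinch of 15 to 30 N presses both in and holds the carrier by friction.
- orange_carrier_right (a joint): Orange catch on the carrier's -y side, the same.
- white_carrier_grip (a point): The same point of the other carrier, which is alike but has white catches and sits in the other bay. To be left alone.
- dropper_bottle_mid (a point): Bystander: small dropper bottle with white cap, 22 mm across and 52 mm high, standing on the table on the unit's -y side; the point is half-way up.
- cal_weight_mid (a point): Bystander: small steel calibration weight, 19 mm across and 26 mm high, on the table on the unit's -y side; the point is half-way up.
Not all that is in view belongs to the job. There is more than one size of the part that bears dropper_bottle_mid; the job needs the smaller.

How it is judged (in metres and radians):
On the way, in this order (a step that is already met when the one before it is completed fails the run):
1. the isolator lever is thrown to off while the orange carrier still sits in its bay (value of joint isolator above 0.85 rad and z of orange_carrier_grip in the frame of supply_unit below 0.08 m), for 0.2 s.
2. both orange catches are pinched in by the fingers, the carrier still in its bay (all of step 1 and value of joint each of orange_carrier_left, orange_carrier_right above 0.0045 m and contact force between the fingers and orange_carrier above 1 N), for 0.1 s.
At the end, for the whole second after the job is handed in: Lever off (over 0.85 rad); orange carrier held still, upright within 0.3 rad, by both catches pinched in over 4.5 mm, at least 80 mm above its seat and clear of the unit; white carrier within 10 mm, bottle and weight upright, within 30 mm of where they were (value of joint isolator above 0.85 rad and value of joint each of orange_carrier_left, orange_carrier_right above 0.0045 m and distance of white_carrier_grip from where it was at the start of the episode below 0.01 m and distance of each of dropper_bottle_mid, cal_weight_mid from where it was at the start of the episode below 0.03 m and angle between each of dropper_bottle_mid, cal_weight_mid's own z axis and vertical below 0.5 rad and z of orange_carrier_grip in the frame of supply_unit above 0.154 m and angle between orange_carrier's own z axis and vertical below 0.3 rad and contact force between the fingers and orange_carrier above 2 N and contact force between orange_carrier and supply_unit below 0.1 N and linear speed of orange_carrier below 0.05 m/s); the arm keeps its last pose, push and grip.
It fails at once if the orange carrier is pulled up while the lever is not off (value of joint isolator below 0.8 rad and z of orange_carrier_grip in the frame of supply_unit above 0.086 m).
It fails at once if the carrier with white catches is pulled out or shifted (distance of white_carrier_grip from where it was at the start of the episode above 0.012 m).
It fails at once if the bottle or the weight is pushed away or knocked over (distance of any of dropper_bottle_mid, cal_weight_mid from where it was at the start of the episode above 0.03 m or angle between any of dropper_bottle_mid, cal_weight_mid's own z axis and vertical above 0.6 rad).
It also fails if it takes over 42 s, if anything falls off the work surface, if the arm or the gripper's body presses on something with over 40 N, if the wrist force passes 120 N, or if a joint passes its speed limit or range.

## Working session

There is one attempt and no reset: what is moved stays moved. The work goes in short steps, Python scripts to look and compute and a shell command to move; the robot and the scene stay as the last step left them, time stands still between calls to the robot, and variables do not carry over. Pictures are saved under pics/ and viewed, and the job is handed in when it is done.

```bash
mkdir -p pics; ls; python3 - <<'E'
from plant import env, vision
import cv2, numpy as np
s=env.sense()
for k,v in s.items(): print(k,np.round(v,4))
print(env.finger_overhang)
for n in ("side","top"):
    im=vision.capture(n); cv2.imwrite(f"pics/{n}0.png",im[:,:,::-1])
    c=vision.get_calibration(n); print(n,{k:np.round(v,4).tolist() for k,v in c.items()})
E
```

```text
pics
time_s 0.0
qpos [-7.14818e+01  7.13460e+00  9.46341e+01 -2.40000e-03  7.83516e+01
 -4.73240e+00]
qvel [ 0.0665  0.0579 -0.023  -0.0585 -0.0246 -0.0031]
joint_efforts [-1.20000e-03 -4.17612e+01 -3.59934e+01  7.75000e-02  4.91000e-02
 -2.00000e-04]
ee_pos [ 0.2563 -0.5966  0.1934]
eef_rot [-1.798799e+02 -7.600000e-03  2.325110e+01]
wrist_force [-0.1656 -0.6991  0.1798]
wrist_torque [0.0231 0.0029 0.0472]
gripper_width 0.095
0.017
side {'K': [[421.9349, 0.0, 255.9994], [0.0, 421.9349, 188.4639], [0.0, 0.0, 1.0]], 'k1': -0.0595, 'R': [[0.1783, -0.9839, 0.0141], [-0.4641, -0.0967, -0.8805], [0.8677, 0.1504, -0.4739]], 't': [-0.5436, 0.258, 0.5544]}
top {'K': [[400.908, 0.0, 255.3196], [0.0, 400.908, 191.1414], [0.0, 0.0, 1.0]], 'k1': -0.0734, 'R': [[0.002, -0.9999, 0.0132], [-0.9972, -0.003, -0.075], [0.075, -0.013, -0.9971]], 't': [-0.4924, 0.4699, 0.9045]}
```

View pics/side0.png

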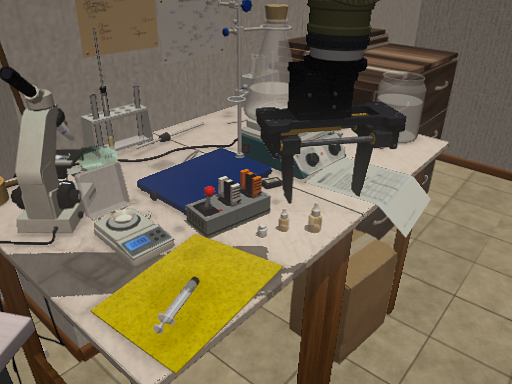

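View pics/top0.png

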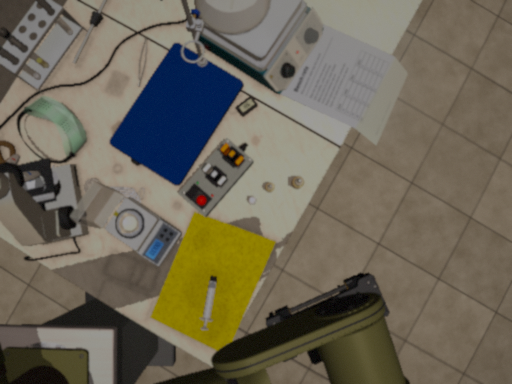

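```bash
cat > h.py <<'E'
import numpy as np, cv2
from plant import env, vision
def ray(n,px):
    c=vision.get_calibration(n);K=np.array(c["K"]);R=np.array(c["R"]);t=np.array(c["t"])
    u=cv2.undistortPoints(np.array([[px]],float),K,np.array([c["k1"],0,0,0.]),None)[0,0] if 1 else 0
    return -R.T@t, R.T@np.array([u[0],u[1],1.])
def onz(n,px,z):
    o,d=ray(n,px); return o+d*(z-o[2])/d[2]
def proj(n,X):
    c=vision.get_calibration(n);K=np.array(c["K"]);R=np.array(c["R"]);t=np.array(c["t"])
    p,_=cv2.projectPoints(np.array(X,float).reshape(-1,1,3),cv2.Rodrigues(R)[0],t,K,np.array([c["k1"],0,0,0.])); return p[:,0]
def tri(pa,pb):
    o1,d1=ray("side",pa);o2,d2=ray("top",pb)
    d1/=np.linalg.norm(d1);d2/=np.linalg.norm(d2)
    A=np.stack([d1,-d2],1);s=np.linalg.lstsq(A,o2-o1,rcond=None)[0]
    a=o1+d1*s[0];b=o2+d2*s[1];return (a+b)/2,np.linalg.norm(a-b)
def crop(src,x0,y0,w,h,f,out):
    im=cv2.imread(src);cv2.imwrite(out,cv2.resize(im[y0:y0+h,x0:x0+w],None,fx=f,fy=f,interpolation=cv2.INTER_CUBIC))
E
python3 - <<'E'
from h import *
crop("pics/side0.png",170,150,170,110,4.7,"pics/side0c.png")
crop("pics/top0.png",165,125,150,100,5.3,"pics/top0c.png")
for n in("side","top"):
    im=cv2.imread(f"pics/{n}0.png");hsv=cv2.cvtColor(im,cv2.COLOR_BGR2HSV);H,S,V=cv2.split(hsv)
    x0,y0,x1,y1=(180,160,280,245) if n=="side" else (175,130,260,220)
    roi=np.zeros(H.shape,bool);roi[y0:y1,x0:x1]=1
    for nm,m in(("red",((H<6)|(H>172))&(S>150)&(V>70)),("orange",(H>=7)&(H<=22)&(S>150)&(V>80)),("white",(S<40)&(V>170))):
        m=(m&roi).astype(np.uint8);k,l,st,ce=cv2.connectedComponentsWithStats(m)
        for i in range(1,k):
            if st[i,4]>8: print(n,nm,st[i].tolist(),ce[i].round(1))
E
```

```text
side red [205, 186, 10, 11, 80] [209.1 190.6]
side orange [241, 169, 13, 21, 101] [244.3 176.5]
side orange [252, 176, 10, 21, 132] [255.8 185.5]
side white [219, 176, 8, 4, 16] [222.5 177.5]
side white [231, 183, 8, 4, 18] [234.4 184.9]
side white [265, 221, 11, 6, 19] [269.9 223.4]
side white [258, 223, 13, 12, 49] [263.7 227.3]
side white [237, 227, 6, 6, 14] [240.2 229.1]
side white [250, 229, 7, 4, 11] [253.5 230.4]
side white [274, 239, 6, 6, 28] [276.7 241.6]
top red [196, 195, 11, 11, 93] [201.  199.8]
top orange [220, 144, 15, 13, 105] [227.  150.1]
top orange [235, 155, 9, 11, 56] [239. 160.]
```

View pics/side0c.png

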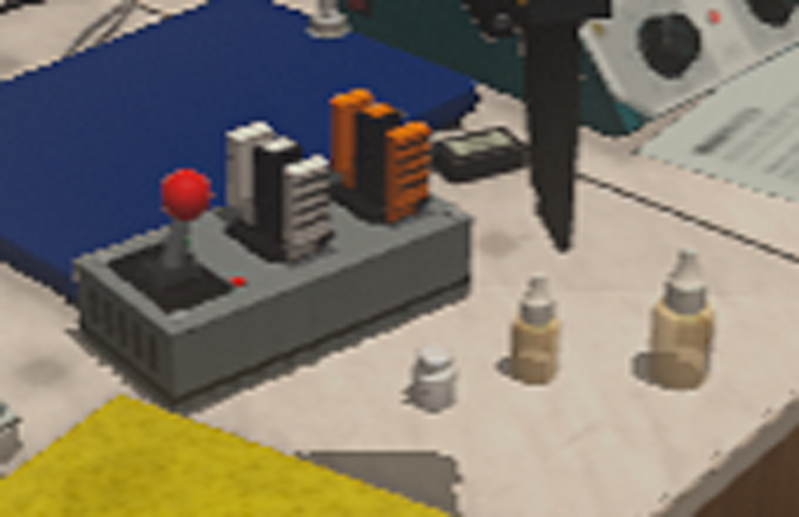

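View pics/top0c.png

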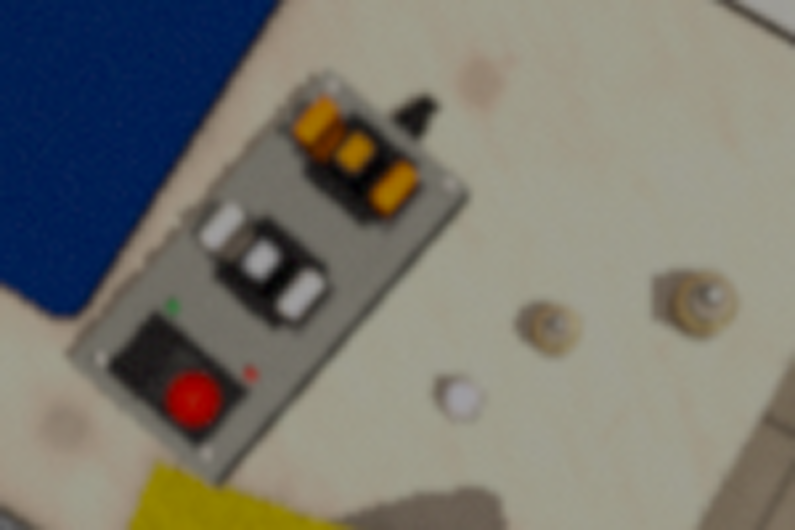

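```bash
python3 - <<'E'
from h import *
im=cv2.imread("pics/top0.png")
C=np.array([onz("top",p,.045)[:2] for p in [(205.9,216.5),(178.2,191.4),(226.3,138.6),(253.1,161.2)]])
print("corners",C.round(4).tolist(), "ctr",C.mean(0))
ax=(C[3]-C[0]+C[2]-C[1])/2; ay=(C[1]-C[0]+C[2]-C[3])/2
print("len",np.linalg.norm(ax),np.linalg.norm(ay),"hdg",np.degrees(np.arctan2(ax[1],ax[0])),np.degrees(np.arctan2(ay[1],ay[0]))-90)
k,d=tri((209.1,190.6),(201.,199.8));print("knob",k,d, onz("top",(201,199.8),.091))
# tab tops
f=lambda x,y:(165+x/5.3-.4,125+y/5.3-.4)
tabs=[f(318,121),f(394,189)];T=[onz("top",p,.092)[:2] for p in tabs];print("tabs",np.round(T,4),np.mean(T,0),np.linalg.norm(T[0]-T[1]));v=T[0]-T[1];print("hdg",np.degrees(np.arctan2(v[1],v[0]))-90)
w=[f(222,227),f(299,293)];W=[onz("top",p,.092)[:2] for p in w];print("white",np.round(W,4),np.mean(W,0))
v=np.mean(T,0)-np.mean(W,0);print("oc-wc",np.linalg.norm(v),np.degrees(np.arctan2(v[1],v[0])))
print("bottle",onz("top",f(555,328),.045),"weight",onz("top",f(462,398),.02))
# side check tabs tops
g=lambda x,y:(170+x/4.7-.4,150+y/4.7-.4)
print(tri(g(350,97),tabs[0]),tri(g(407,130),tabs[1]))
E
```

```text
corners [[0.4121, -0.3805], [0.4682, -0.3175], [0.5888, -0.4247], [0.5372, -0.4858]] ctr [ 0.50160893 -0.40212126]
len 0.16243069297064047 0.08212565216218592 hdg -40.85538710603479 -40.98996947582255
knob [ 0.4468998  -0.37507118  0.09382291] 1.2943563507118722e-05 [ 0.44704841 -0.37471888  0.091     ]
tabs [[ 0.5598 -0.4241]
 [ 0.5321 -0.4551]] [ 0.54592294 -0.43958468] 0.04156762424090031
hdg -41.84895006259773
white [[ 0.5164 -0.3857]
 [ 0.4897 -0.4171]] [ 0.50301601 -0.40138554]
oc-wc 0.057447185777382136 -41.67800070445828
bottle [ 0.47994043 -0.52240652  0.045     ] weight [ 0.45141095 -0.4830904   0.02      ]
(array([ 0.56003352, -0.42344777,  0.0901462 ]), np.float64(0.0010879184855585645)) (array([ 0.5324267 , -0.45508791,  0.08967989]), np.float64(0.0001765871666795358))
```

Could be mistaken for targets, by pixel in the top view:
- **Carriers:** the orange-catch carrier is at (233,155), in the far bay at x = +58. The white-catch one is at (215,174), in the bay at x = 0.
- **Bottles:** the small one is at (269,187) and the larger one at (297,182). The small one is the one that counts.
- **Red things:** the lever knob is at (201,200) and a red lamp at (212,195).

I choose the orange carrier in the far bay and the round red knob. The close crops show both clearly. The unit is centred near (0.502, -0.402) with a heading of about -41.3°.

First I turn in place and close the fingers.

```bash
python3 -m creep '[[[0,0,0,0.161],[0,0,0,0.161],[0,0,0,0.161],[0,0,0,0.161],[0,0,0,0.161],[0,0,0,0.161],[0,0,0,0.161],[0,0,0,0]]]' 0 20
cat >> h.py <<'E'
HD=np.radians(-41.3);CT=np.array([.502,-.402])
UX=np.array([np.cos(HD),np.sin(HD)]);UY=np.array([-UX[1],UX[0]])
def to(xu,yu,z):
    s=env.sense();p=np.array(s["ee_pos"]);g=CT+xu*UX+yu*UY
    R=cv2.Rodrigues(np.zeros(3))[0]
    from scipy.spatial.transform import Rotation as Ro
    R=Ro.from_euler("xyz",s["eef_rot"],degrees=True).as_matrix()
    print("shift tool",(R.T@(np.r_[g,z]-p)).round(4),"rot",np.round(s["eef_rot"],2),"unit xy",((p[:2]-CT)@UX).round(4),((p[:2]-CT)@UY).round(4),"z",p[2].round(4))
E
python3 -c "
from h import *
to(-.06,-.065,.15)"
```

```text
time_s: 1.1
ee_pos: [0.2564, -0.5969, 0.194]
eef_rot: [-180.0, 0.1, -41.2]
wrist_force: [-0.2, 0.3, 0.6]
gripper_width: 0.0206
shift tool [-0.0037 -0.2435  0.0441] rot [-1.7997e+02  5.0000e-02 -4.1210e+01] unit xy -0.0559 -0.3085 z 0.194
```

```bash
python3 -m creep '[[[-0.001,-0.03,0,0],[-0.001,-0.04,0,0],[-0.001,-0.04,0,0],[-0.001,-0.04,0.01,0],[0,-0.04,0.01,0],[0,-0.03,0.01,0],[0,-0.023,0.01,0],[0,0,0,0]]]'
python3 -c "
from h import *
to(-.06,-.065,.095)
im=vision.capture('side');cv2.imwrite('pics/s1.png',im[:,:,::-1]);crop('pics/s1.png',170,60,200,190,3,'pics/s1c.png')"
```

```text
time_s: 2.1
ee_pos: [0.4142, -0.4104, 0.1533]
eef_rot: [-180.0, 0.1, -41.1]
wrist_force: [-0.1, -0.7, -0.4]
gripper_width: 0.0006
shift tool [0.0005 0.0008 0.0583] rot [-1.7998e+02  1.4000e-01 -4.1050e+01] unit xy -0.0604 -0.0643 z 0.1533
```

View pics/s1c.png

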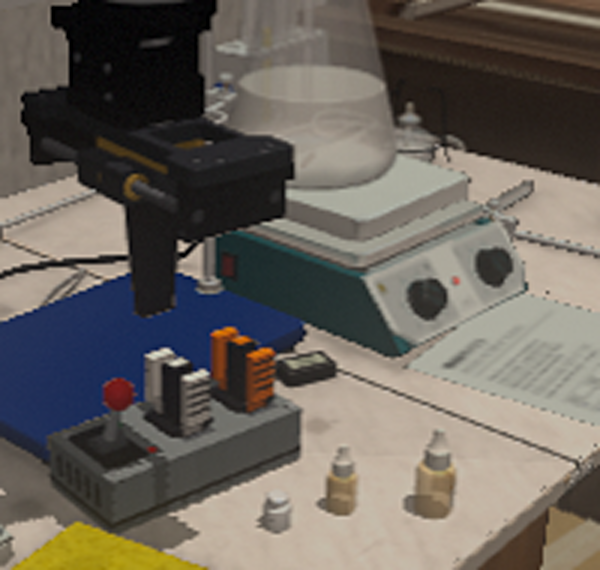

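The crop shows the closed fingers above and beside the lever, with their tip near side pixel (221,164). The scene is undisturbed. I'll check that tip pixel against the projected pose before descending.

```bash
python3 -c "
from h import *
print(proj('side',[.4142,-.4104,.136]))"
python3 -m creep '[[[0,0,0.02,0],[0,0,0.02,0],[0,0,0.018,0],[0,0,0,0],[0,0,0,0]]]'
python3 -c "
from h import *
to(-.06,-.065,.095)"
```

```text
[[221.69409221 180.81536915]]
time_s: 2.78
ee_pos: [0.4141, -0.4124, 0.0968]
eef_rot: [180.0, -0.0, -41.3]
wrist_force: [0.4, 0.9, -1.1]
gripper_width: 0.0001
shift tool [-0.0008 -0.0008  0.0018] rot [ 1.800e+02 -2.000e-02 -4.133e+01] unit xy -0.0592 -0.0658 z 0.0968
```

```bash
python3 -c "
from h import *
a=np.radians(23.25);ty=np.array([np.sin(a),-np.cos(a),0])
p=np.array([.2563,-.5966,.1764])
print(proj('side',[p+ty*.053,p-ty*.053]))
c=vision.get_calibration('side');print('cam',-np.array(c['R']).T@np.array(c['t']))
for n in('side','top'):
    im=vision.capture(n);cv2.imwrite(f'pics/{n}2.png',im[:,:,::-1])
crop('pics/side2.png',170,90,170,160,3.5,'pics/side2c.png')
crop('pics/top2.png',165,105,170,120,4.5,'pics/top2c.png')
s=env.sense();p=np.array(s['ee_pos']);p[2]-=.017;print(proj('side',p),proj('top',p))
"
```

```text
[[354.02245755 213.40332335]
 [284.39960888 221.50348344]]
cam [-0.26435994 -0.59329958  0.49752573]
[[223.57997921 206.37606683]] [[219.07512562 215.25748522]]
```

View pics/side2c.png

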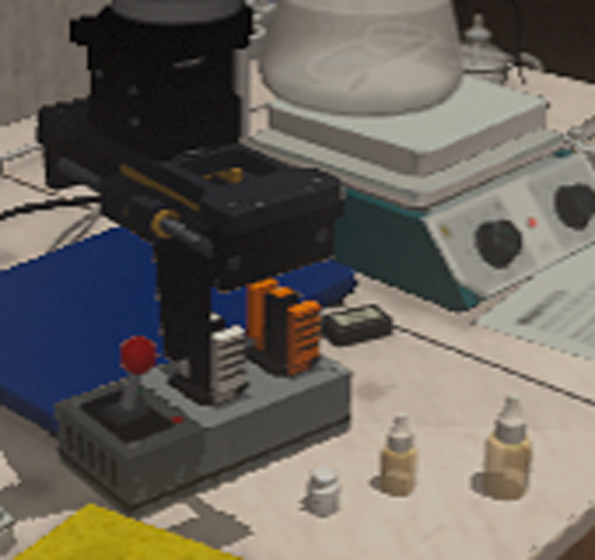

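View pics/top2c.png

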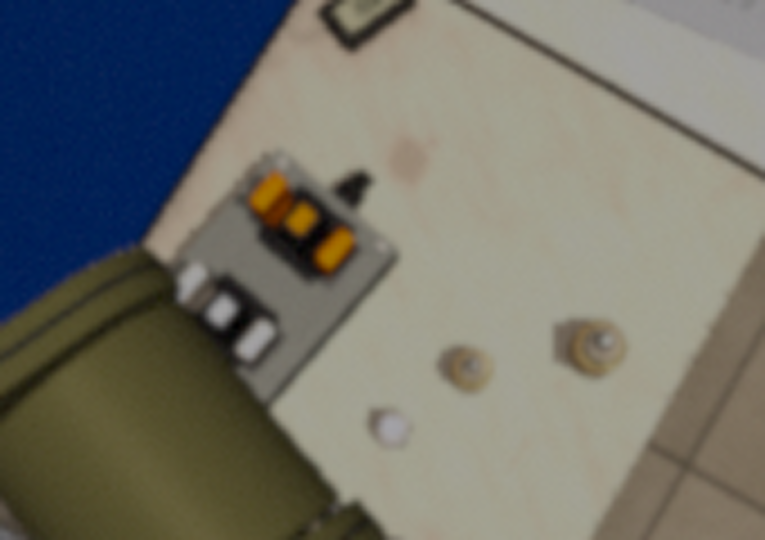

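```bash
python3 -c "
from h import *
im=cv2.imread('pics/side2.png')[140:225,185:285];im=cv2.convertScaleAbs(im,alpha=1.8,beta=20)
a=cv2.resize(im,None,fx=4,fy=4,interpolation=cv2.INTER_NEAREST)
im=cv2.imread('pics/side0.png')[140:225,260:360];im=cv2.convertScaleAbs(im,alpha=1.8,beta=20)
b=cv2.resize(im,None,fx=4,fy=4,interpolation=cv2.INTER_NEAREST)
cv2.imwrite('pics/z.png',np.hstack([a,b]))
s=env.sense();p=np.array(s['ee_pos'])
for dz in(-.017,0,.02,.0415+.02):
  q=p.copy();q[2]+=dz;print(dz,proj('side',q))
q=p.copy();q[2]+=.061
for sx in(1,-1):
  for sy in(1,-1):
    r=q.copy();r[:2]+=sx*.0375*UX+sy*.09*UY;print('body',sx,sy,proj('side',r))
"
```

```text
-0.017 [[223.57997921 206.37606683]]
0 [[223.37895874 198.72024076]]
0.02 [[223.1389294  189.51361539]]
0.0615 [[222.62856058 169.69468141]]
body 1 1 [[212.82692498 149.75759774]]
body 1 -1 [[269.67897159 182.33167314]]
body -1 1 [[180.44270847 158.83839261]]
body -1 -1 [[234.79889559 194.94602318]]
```

View pics/z.png

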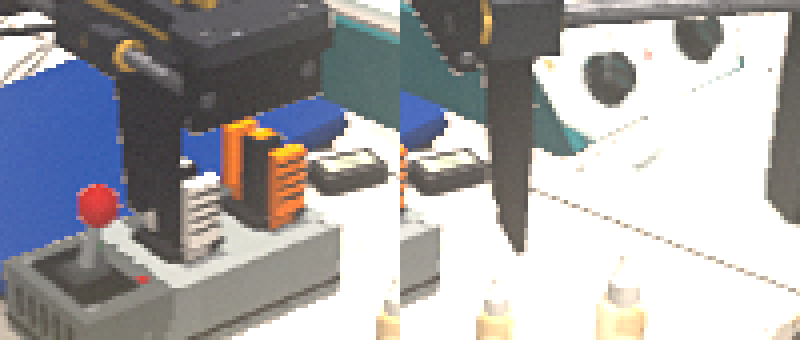

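```bash
python3 -c "
from h import *
crop('pics/top0.png',230,250,180,134,4,'pics/z2.png')
crop('pics/side0.png',240,60,180,150,4,'pics/z3.png')
a=np.radians(23.25);ty=np.array([np.sin(a),-np.cos(a),0]);tx=np.array([np.cos(a),np.sin(a),0])
p=np.array([.2563,-.5966,.1934])
for off in(0,.03):
 for z in(.061,.1):
  for sx in(1,-1):
   for sy in(1,-1):
    r=p+sx*.0375*tx+sy*.09*ty+[0,0,z+off];t=proj('top',r)[0];s=proj('side',r)[0];print(off,z,sx,sy,'top',((t-[230,250])*4).round(),'side',((s-[240,60])*4).round())
"
```

```text
0 0.061 1 1 top [511.  61.] side [532. 369.]
0 0.061 1 -1 top [126. 231.] side [ 54. 409.]
0 0.061 -1 1 top [580. 222.] side [636. 458.]
0 0.061 -1 -1 top [196. 394.] side [108. 509.]
0 0.1 1 1 top [537.  72.] side [547. 269.]
0 0.1 1 -1 top [129. 251.] side [ 55. 302.]
0 0.1 -1 1 top [610. 242.] side [657. 349.]
0 0.1 -1 -1 top [203. 424.] side [111. 393.]
0.03 0.061 1 1 top [530.  69.] side [544. 292.]
0.03 0.061 1 -1 top [128. 246.] side [ 55. 327.]
0.03 0.061 -1 1 top [603. 237.] side [652. 375.]
0.03 0.061 -1 -1 top [201. 417.] side [110. 421.]
0.03 0.1 1 1 top [558.  80.] side [560. 187.]
0.03 0.1 1 -1 top [131. 269.] side [ 56. 216.]
0.03 0.1 -1 1 top [635. 259.] side [674. 260.]
0.03 0.1 -1 -1 top [209. 450.] side [114. 297.]
```

View pics/z2.png

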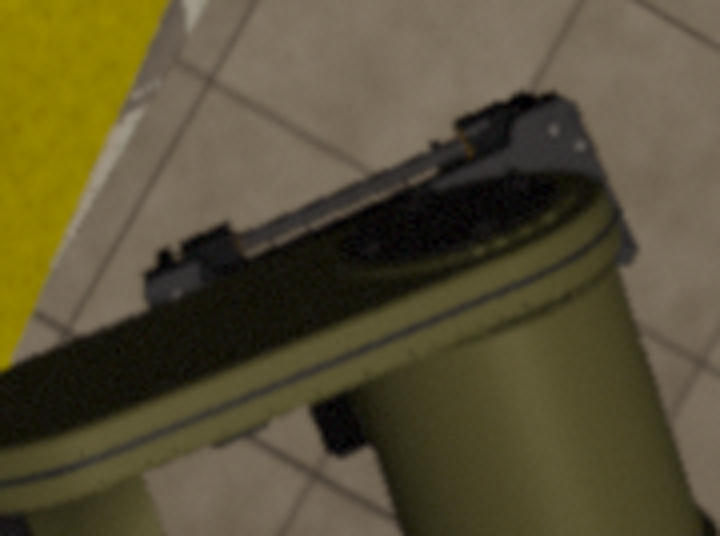

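View pics/z3.png

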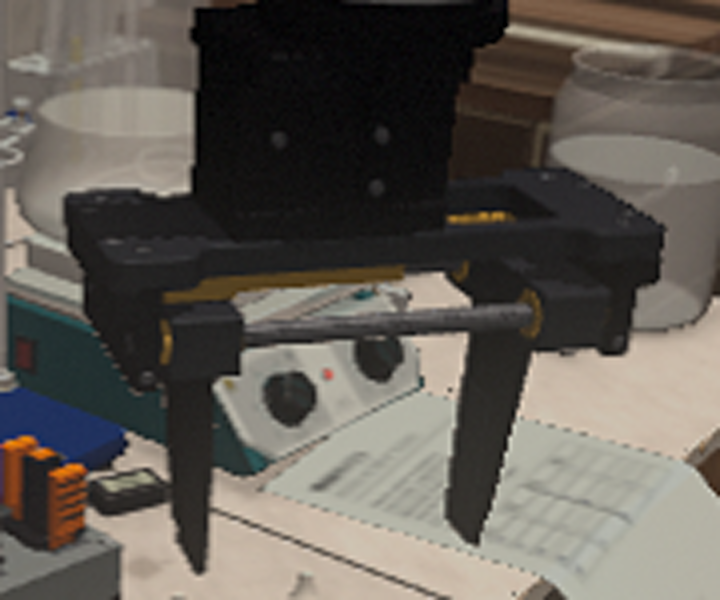

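The tool's columns match its projected pose, but its rows do not. Fingertips and gripper body both appear about 15–20 px higher than the reported pose predicts, and the top view agrees. The real tool seems to be about 30 mm higher than reported. Below it is only free table, so I can lower it safely and measure again.

```bash
python3 -m creep '[[[0,0.0,0.01,0],[0,0,0.01,0],[0,0,0.01,0],[0,0,0,0],[0,0,0,0]]]'
python3 -c "
from h import *
im=vision.capture('side');cv2.imwrite('pics/s3.png',im[:,:,::-1])
im=cv2.imread('pics/s3.png')[130:240,175:275];im=cv2.convertScaleAbs(im,alpha=2.2,beta=25)
cv2.imwrite('pics/s3c.png',cv2.resize(im,None,fx=5,fy=5,interpolation=cv2.INTER_NEAREST))
p=np.array(env.sense()['ee_pos']);p[2]-=.017
print(p,[((proj('side',p+[0,0,d])[0]-[175,130])*5).round() for d in(0,.02,.03,.04)])
"
```

```text
time_s: 3.5
ee_pos: [0.414, -0.4121, 0.0666]
eef_rot: [180.0, 0.0, -41.3]
wrist_force: [0.1, -0.1, 0.0]
gripper_width: 0.0006
[ 0.41419002 -0.41227737  0.04993054] [array([244., 449.]), array([242., 406.]), array([242., 384.]), array([241., 361.])]
```

View pics/s3c.png

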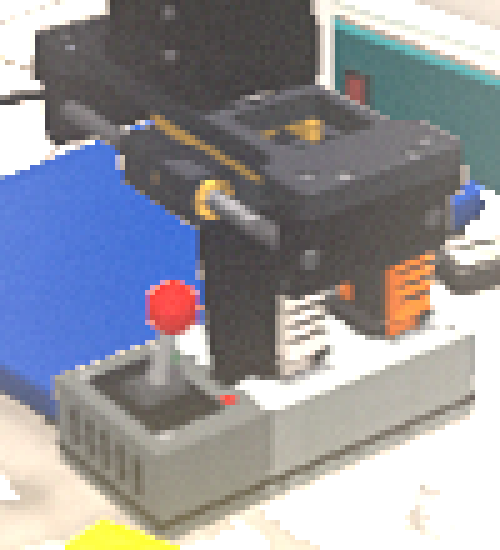

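```bash
python3 -c "
from h import *
a=np.radians(23.25);ty=np.array([np.sin(a),-np.cos(a),0]);tx=np.array([np.cos(a),np.sin(a),0])
p=np.array([.2563,-.5966,.1934])
for s,t in (((405,118.75),(388.75,314.5)),((378,103),(370,273.75)),((257,110),(267,319))):
  X,d=tri(s,t);e=X-p;print(X.round(4),d.round(4),'tool x,y,z',(e@tx).round(4),(e@ty).round(4),e[2].round(4))
"
```

```text
[ 0.2596 -0.6902  0.3307] 0.0026 tool x,y,z -0.0339 0.0872 0.1373
[ 0.3217 -0.6617  0.3303] 0.0024 tool x,y,z 0.0344 0.0857 0.1369
[ 0.2539 -0.5042  0.3294] 0.0022 tool x,y,z 0.0343 -0.0858 0.136
```

Triangulating the gripper body's corners gives tool-frame offsets of x ±34 mm and y ±86 mm, so the reported xy is good. Only z is off, by about +30 mm. The fingertips are therefore really at about 80 mm, roughly the knob's height. I'll go down 5 mm and push the lever across.

```bash
python3 -m creep '[[[-0.001,0,0.005,0],[0,-0.01,0,0],[0,-0.01,0,0],[0,-0.01,0,0],[0,-0.01,0,0],[0,0,0,0]]]'
python3 -c "
from h import *
im=vision.capture('side');cv2.imwrite('pics/s4.png',im[:,:,::-1])
im=cv2.imread('pics/s4.png')[130:240,175:275];im=cv2.convertScaleAbs(im,alpha=1.8,beta=25)
cv2.imwrite('pics/s4c.png',cv2.resize(im,None,fx=5,fy=5,interpolation=cv2.INTER_NEAREST))
to(-.06,.001,.062)
"
```

```text
time_s: 4.3
ee_pos: [0.4405, -0.3808, 0.062]
eef_rot: [-180.0, -0.0, -41.3]
wrist_force: [-0.1, 0.2, 0.1]
gripper_width: 0.0004
shift tool [ 0.0005 -0.0259 -0.0004] rot [-179.96    0.    -41.29] unit xy -0.0605 -0.0249 z 0.0616
```

View pics/s4c.png

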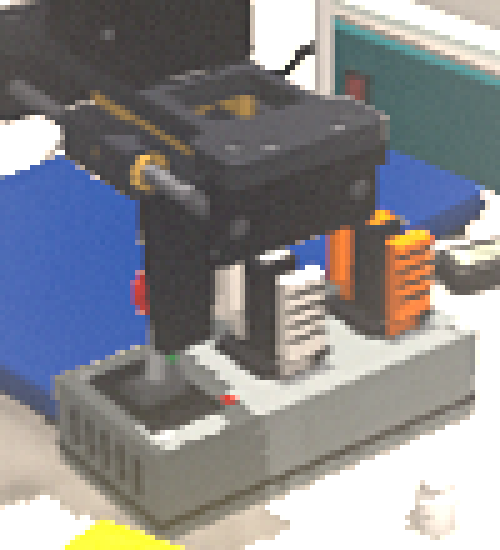

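The crop shows the fingers beside the knob and starting to push it; it has moved from about (210,191) to (203,188). I'll continue across.

```bash
python3 -m creep '[[[0,-0.008,0,0],[0,-0.006,0,0],[0,-0.006,0,0],[0,-0.003,0,0],[0,0,0,0]]]'
python3 -c "
from h import *
im=vision.capture('side');cv2.imwrite('pics/s5.png',im[:,:,::-1])
im=cv2.imread('pics/s5.png')[130:240,175:275];im=cv2.convertScaleAbs(im,alpha=1.8,beta=25)
cv2.imwrite('pics/s5c.png',cv2.resize(im,None,fx=5,fy=5,interpolation=cv2.INTER_NEAREST))
to(-.06,.001,.062);print(env.sense()['wrist_force'])
k=CT-.06*UX+.024*UY;print('knob off expected',((proj('side',[*k,.091])[0]-[175,130])*5).round())
"
```

```text
time_s: 4.97
ee_pos: [0.455, -0.3635, 0.0613]
eef_rot: [-180.0, 0.0, -41.3]
wrist_force: [-0.6, -0.3, 0.2]
gripper_width: 0.0004
shift tool [ 0.0008 -0.0032 -0.0008] rot [-1.7996e+02  5.0000e-02 -4.1320e+01] unit xy -0.0608 -0.0022 z 0.0612
[-0.49915156  0.06031871  0.44494465]
knob off expected [116. 272.]
```

View pics/s5c.png

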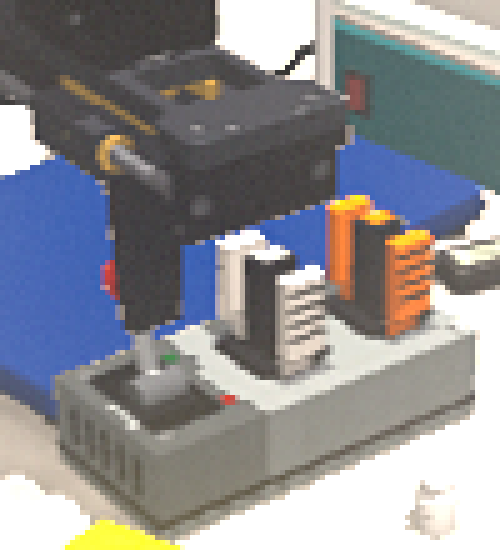

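```bash
python3 -m creep '[[[0,-0.003,0,0],[0,-0.002,0,0],[0,0,0,0]]]'
python3 -m creep '[[[0,-0.002,0,0],[0,-0.001,0,0],[0,0,0,0]]]'
```

```text
time_s: 5.4
ee_pos: [0.458, -0.36, 0.0613]
eef_rot: [-180.0, 0.0, -41.3]
wrist_force: [-0.6, -0.7, -0.6]
gripper_width: 0.0004
time_s: 5.78
ee_pos: [0.4602, -0.358, 0.0617]
eef_rot: [-180.0, 0.0, -41.3]
wrist_force: [-1.5, -0.7, -1.3]
gripper_width: 0.0005
```

```bash
python3 -m creep '[[[0,-0.002,0,0],[0,0,0,0]]]'
python3 -m creep '[[[0,-0.002,0,0],[0,0,0,0]]]'
python3 -c "
from h import *
to(-.06,.001,.062)
im=vision.capture('side');cv2.imwrite('pics/s6.png',im[:,:,::-1])
im=cv2.imread('pics/s6.png')[130:240,175:275];im=cv2.convertScaleAbs(im,alpha=1.8,beta=25)
cv2.imwrite('pics/s6c.png',cv2.resize(im,None,fx=5,fy=5,interpolation=cv2.INTER_NEAREST))"
```

```text
time_s: 6.02
ee_pos: [0.4612, -0.357, 0.0617]
eef_rot: [179.9, -0.0, -41.3]
wrist_force: [-3.2, -3.6, -1.5]
gripper_width: 0.0004
time_s: 6.28
ee_pos: [0.4613, -0.3569, 0.0617]
eef_rot: [179.7, 0.0, -41.3]
wrist_force: [-7.8, -8.0, -1.6]
gripper_width: 0.0
shift tool [ 0.0004  0.0061 -0.0003] rot [179.74   0.   -41.29] unit xy -0.0604 0.007 z 0.0617
```

View pics/s6c.png

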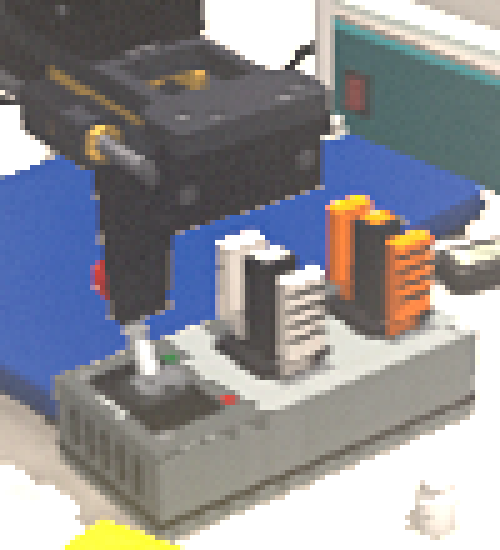

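The arm has stalled against the stop with about 11 N of force, and the knob's left edge is at column 193, as expected for off. Now I back off, rise and open the fingers.

```bash
python3 -m creep '[[[0,0.01,0,0],[0,0.01,-0.01,0],[0,0,-0.03,0],[0,0,-0.03,0],[0,0,-0.03,0],[0,0,0,0]]]' 
python3 -m creep '[[[0.02,0,0,0],[0.03,0,0,0],[0.03,0,0,0],[0.03,0,0,0],[0.01,0,0,0],[0,0,0,0],[0,0,0,0]]]' 0.09 22
python3 -c "
from h import *
for n in('side','top'):
    im=vision.capture(n);cv2.imwrite(f'pics/{n}7.png',im[:,:,::-1])
crop('pics/side7.png',150,40,200,200,3.5,'pics/side7c.png')
crop('pics/top7.png',145,105,170,120,4.5,'pics/top7c.png')
to(.058,0,.062)"
```

```text
time_s: 7.08
ee_pos: [0.4514, -0.3718, 0.166]
eef_rot: [-180.0, -0.4, -41.3]
wrist_force: [-1.2, -0.1, -0.3]
gripper_width: 0.0003
time_s: 7.95
ee_pos: [0.539, -0.4487, 0.1613]
eef_rot: [-180.0, 0.1, -41.3]
wrist_force: [0.2, -0.3, -0.4]
gripper_width: 0.065
shift tool [-0.0008 -0.0106  0.0998] rot [-1.7999e+02  1.0000e-02 -4.1320e+01] unit xy 0.0588 -0.0106 z 0.1618
```

View pics/side7c.png

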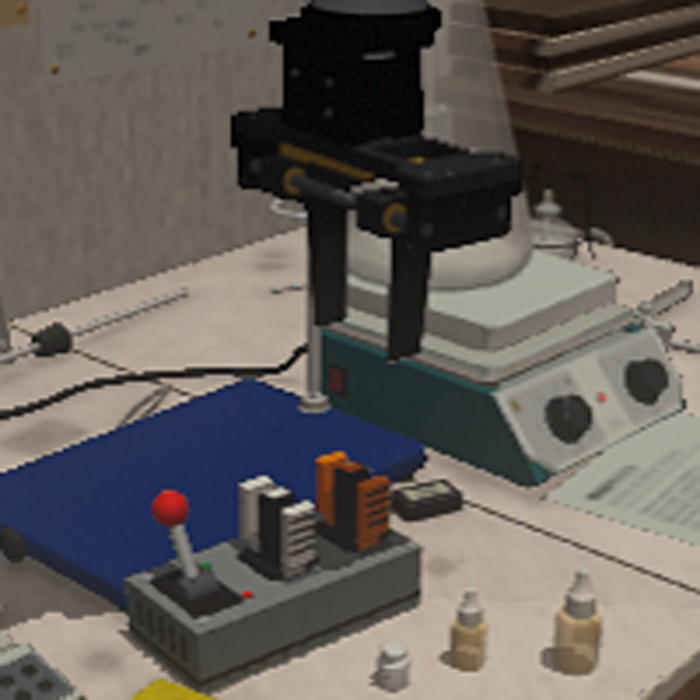

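View pics/top7c.png

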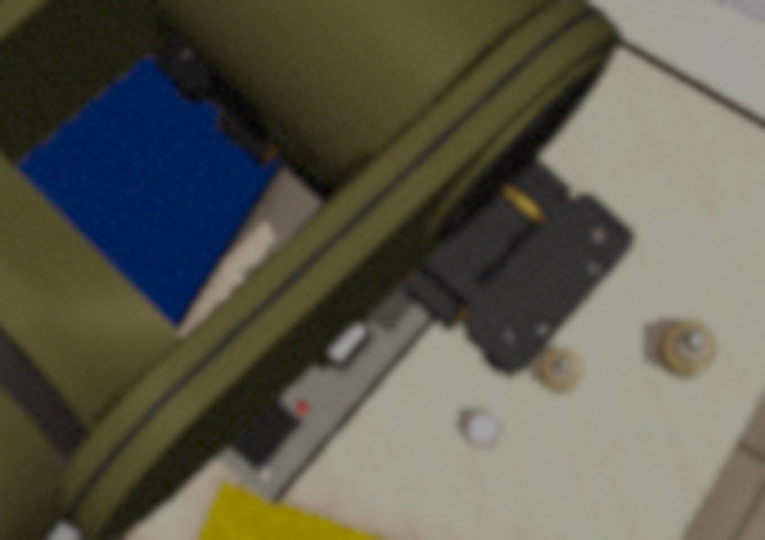

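Lever check: the knob is at side pixel (198.6,185.1), against (198.2,184.4) expected for full off. Both bystanders are undisturbed. Next I refine the z offset from the two visible fingertips, at about (265,142) and (243,133).

```bash
python3 -c "
from h import *
to(.058,.0005,.062)
p=np.array([.5390,-.4487,.1615])
im=cv2.imread('pics/side7.png')[110:150,230:290];im=cv2.convertScaleAbs(im,alpha=2.2,beta=25)
cv2.imwrite('pics/z7.png',cv2.resize(im,None,fx=10,fy=10,interpolation=cv2.INTER_NEAREST))
for sy in(1,-1):
  for hw in (.0325,.0385,.0445):
   for dz in(0,.02,.03,.035):
    r=p.copy();r[:2]+=sy*hw*UY;r[2]+=-.017+dz
    print(sy,hw,dz,((proj('side',r)[0]-[230,110])*10).round())
"
```

```text
shift tool [-0.0008 -0.0111  0.0998] rot [-1.7999e+02  1.0000e-02 -4.1320e+01] unit xy 0.0588 -0.0106 z 0.1618
1 0.0325 0 [148. 375.]
1 0.0325 0.02 [148. 288.]
1 0.0325 0.03 [148. 244.]
1 0.0325 0.035 [148. 222.]
1 0.0385 0 [131. 366.]
1 0.0385 0.02 [131. 280.]
1 0.0385 0.03 [131. 236.]
1 0.0385 0.035 [131. 214.]
1 0.0445 0 [114. 358.]
1 0.0445 0.02 [114. 271.]
1 0.0445 0.03 [114. 228.]
1 0.0445 0.035 [114. 206.]
-1 0.0325 0 [339. 474.]
-1 0.0325 0.02 [341. 383.]
-1 0.0325 0.03 [342. 338.]
-1 0.0325 0.035 [343. 314.]
-1 0.0385 0 [358. 483.]
-1 0.0385 0.02 [360. 393.]
-1 0.0385 0.03 [361. 347.]
-1 0.0385 0.035 [362. 324.]
-1 0.0445 0 [377. 493.]
-1 0.0445 0.02 [379. 402.]
-1 0.0445 0.03 [381. 356.]
-1 0.0445 0.035 [381. 333.]
```

View pics/z7.png

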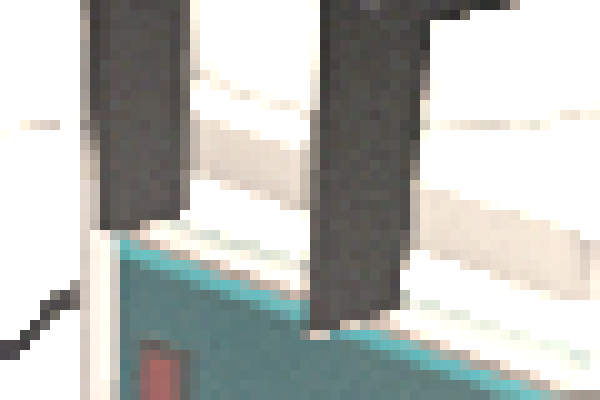

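The tips give an offset of about +34 to 35 mm. I centre over the orange carrier, go down part way with the fingers open, and look.

```bash
python3 -m creep '[[[-0.001,-0.011,0,0],[0,0,0.02,0],[0,0,0.025,0],[0,0,0.025,0],[0,0,0.015,0],[0,0,0,0],[0,0,0,0]]]' 0.09 22
python3 -c "
from h import *
im=vision.capture('side');cv2.imwrite('pics/s8.png',im[:,:,::-1])
im=cv2.imread('pics/s8.png')[110:230,180:310];im=cv2.convertScaleAbs(im,alpha=1.8,beta=25)
cv2.imwrite('pics/s8c.png',cv2.resize(im,None,fx=5,fy=5,interpolation=cv2.INTER_NEAREST))
to(.058,.0005,.044)
p=np.array(env.sense()['ee_pos'])
for sy in(1,-1):
    r=p.copy();r[:2]+=sy*.049*UY;r[2]+=-.017+.035
    print(((proj('side',r)[0]-[180,110])*5).round())"
```

```text
time_s: 8.93
ee_pos: [0.5467, -0.4409, 0.0776]
eef_rot: [180.0, -0.1, -41.3]
wrist_force: [0.4, -0.3, 0.9]
gripper_width: 0.09
shift tool [-0.0016 -0.0002  0.0341] rot [ 1.7999e+02 -1.3000e-01 -4.1320e+01] unit xy 0.0595 0.0003 z 0.0781
[288. 267.]
[427. 346.]
```

View pics/s8c.png

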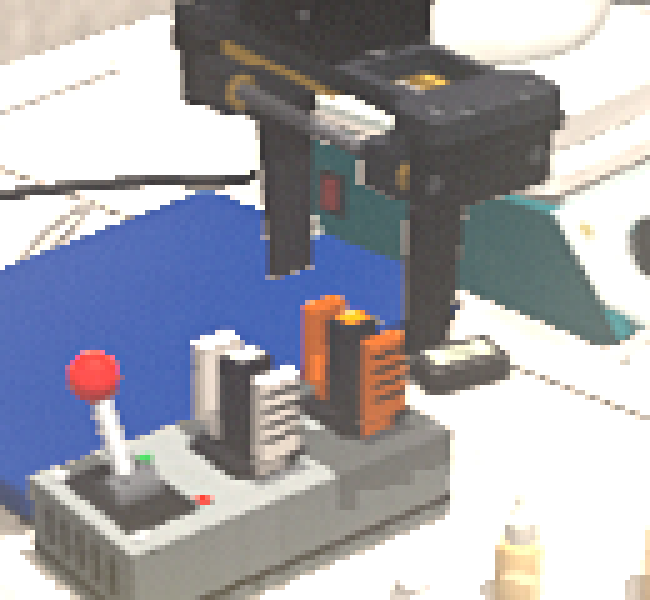

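The fingers straddle the orange carrier. The tips are at (237,164) and (265,179), within 1 px of the prediction with the 35 mm offset. I'll descend the rest of the way.

```bash
python3 -m creep '[[[-0.001,0,0.01,0],[0,0,0.012,0],[0,0,0.01,0],[0,0,0,0],[0,0,0,0]]]'
python3 -c "
from h import *
im=vision.capture('side');cv2.imwrite('pics/s9.png',im[:,:,::-1])
im=cv2.imread('pics/s9.png')[110:230,180:310];im=cv2.convertScaleAbs(im,alpha=1.8,beta=25)
cv2.imwrite('pics/s9c.png',cv2.resize(im,None,fx=5,fy=5,interpolation=cv2.INTER_NEAREST))
to(.058,.0005,.044)"
```

```text
time_s: 9.6
ee_pos: [0.5455, -0.4398, 0.0446]
eef_rot: [-180.0, -0.0, -41.3]
wrist_force: [-0.4, -0.2, -0.0]
gripper_width: 0.0902
shift tool [ 0.0001 -0.0002  0.001 ] rot [ 1.800e+02 -4.000e-02 -4.132e+01] unit xy 0.0579 0.0003 z 0.045
```

View pics/s9c.png

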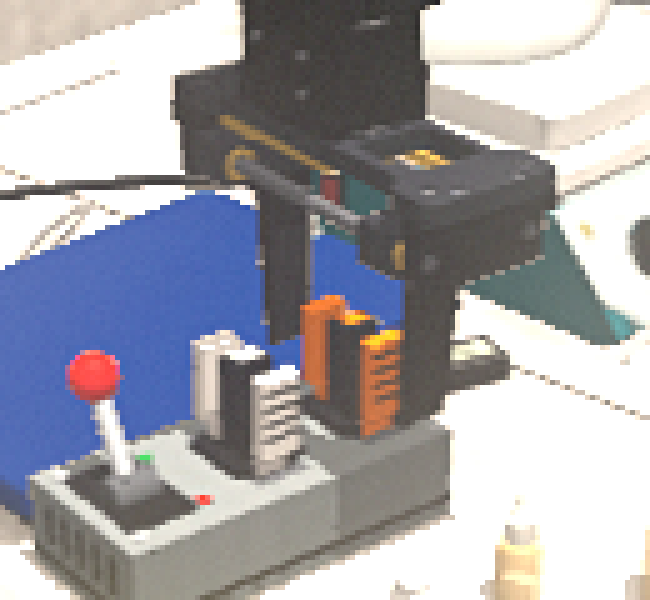

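Both fingers are beside the catches, with tips above the unit's top. Now I pinch.

```bash
python3 -m creep '[[[0,0,0,0],[0,0,0,0],[0,0,0,0],[0,0,0,0],[0,0,0,0],[0,0,0,0],[0,0,0,0],[0,0,0,0]]]' 0.0 25
python3 -c "
from h import *
im=vision.capture('side');cv2.imwrite('pics/s10.png',im[:,:,::-1])
im=cv2.imread('pics/s10.png')[110:230,180:310];im=cv2.convertScaleAbs(im,alpha=1.8,beta=25)
cv2.imwrite('pics/s10c.png',cv2.resize(im,None,fx=5,fy=5,interpolation=cv2.INTER_NEAREST))
s=env.sense();print(s['gripper_width'],s['wrist_force'])"
```

```text
time_s: 10.65
ee_pos: [0.5457, -0.44, 0.0452]
eef_rot: [-180.0, -0.0, -41.3]
wrist_force: [0.2, 0.1, 3.3]
gripper_width: 0.0352
0.035497893986764194 [-0.79055146  0.24341647  3.89399731]
```

View pics/s10c.png

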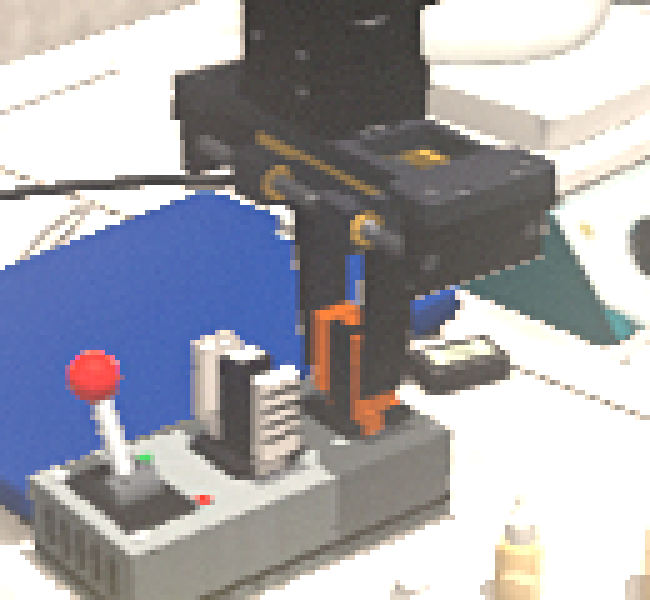

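The width is 35 mm, so the catches are fully pinched and the carrier is still seated. I lift straight up, slowly at first.

```bash
python3 -m creep '[[[0,0,-0.003,0],[0,0,-0.005,0],[0,0,-0.006,0],[0,0,-0.006,0],[0,0,0,0]]]'
python3 -c "
from h import *
im=vision.capture('side');cv2.imwrite('pics/s11.png',im[:,:,::-1])
im=cv2.imread('pics/s11.png')[110:230,180:310];im=cv2.convertScaleAbs(im,alpha=1.8,beta=25)
cv2.imwrite('pics/s11c.png',cv2.resize(im,None,fx=5,fy=5,interpolation=cv2.INTER_NEAREST))
s=env.sense();print(s['gripper_width'],s['wrist_force'])"
```

```text
time_s: 11.32
ee_pos: [0.5459, -0.4402, 0.0658]
eef_rot: [180.0, -0.1, -41.3]
wrist_force: [0.4, -0.4, -1.6]
gripper_width: 0.035
0.03508954209643344 [-0.19763863  0.67036586 -0.93554515]
```

View pics/s11c.png

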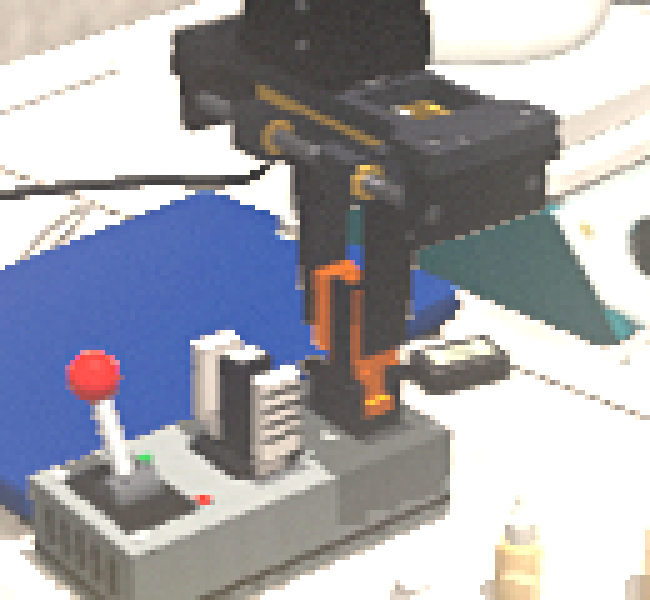

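The carrier rises with the fingers and the white one stays seated. I lift the remaining 100 mm.

```bash
python3 -m creep '[[[0,0,-0.01,0],[0,0,-0.015,0],[0,0,-0.015,0],[0,0,-0.02,0],[0,0,-0.015,0],[0,0,-0.015,0],[0,0,-0.01,0],[0,0,0,0]]]'
python3 -m creep '[[[0,0,0,0],[0,0,0,0],[0,0,0,0],[0,0,0,0]]]'
python3 -c "
from h import *
for n in('side','top'):
    im=vision.capture(n);cv2.imwrite(f'pics/{n}12.png',im[:,:,::-1])
crop('pics/side12.png',170,60,170,190,3.1,'pics/side12c.png')
crop('pics/top12.png',145,105,170,120,4.5,'pics/top12c.png')
s=env.sense();print(s['gripper_width'],s['wrist_force'],s['ee_pos'])"
```

```text
time_s: 12.38
ee_pos: [0.5459, -0.4401, 0.1658]
eef_rot: [180.0, -0.1, -41.3]
wrist_force: [0.4, -0.6, -1.1]
gripper_width: 0.0349
time_s: 12.88
ee_pos: [0.5454, -0.4397, 0.1643]
eef_rot: [-180.0, 0.0, -41.3]
wrist_force: [0.5, -0.4, -0.9]
gripper_width: 0.0349
0.0351063634811588 [ 0.79639138  0.41204628 -1.36306824] [ 0.54544079 -0.43972193  0.16450641]
```

View pics/side12c.png

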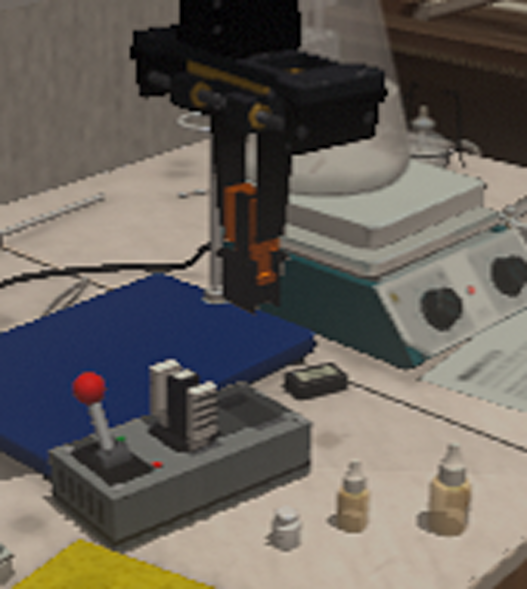

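View pics/top12c.png

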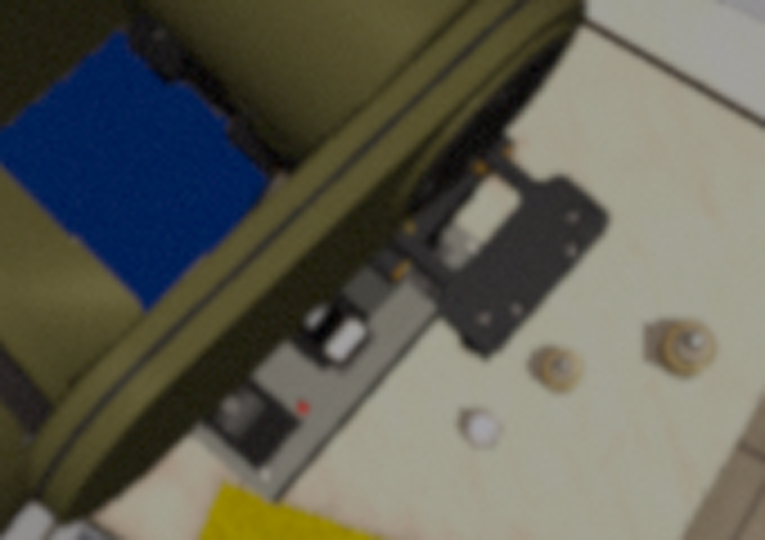

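The carrier hangs upright about 120 mm above its seat. The lever is off, the white carrier is seated, and the bottle is at top pixel (268.5,187), against (269,187) at the start. The weight has not moved either. I'll hand the job in.

```bash
python3 -c "
from plant import env
env.hand_in();s=env.sense();print(s['time_s'],s['gripper_width'],s['ee_pos'])"
```

```text
the job is handed in; nothing more can be done
the job is handed in; nothing more can be done
```

The lever is off and the orange carrier is out of its bay. It is held upright by its pinched catches, about 120 mm above its seat. I handed the job in at about 13 s; no verdict was reported.

- **Lever:** I pushed the knob across with closed fingers until it stalled at its stop, at about 11 N. The knob was then within 1 px of where full off should put it.
- **Carrier:** I pinched the catches at 25 N and lifted straight up. The fingers held at 35 mm throughout the lift, against the stated 38 mm for fully pinched catches; I took this as fully pinched.
- **Last pictures:** The white carrier is in its bay, and the bottle and the weight stand where they were. The bottle was checked to within 1 px, the white carrier and the weight by eye.
- **A disagreement:** The reported TCP height read about 35 mm below what both cameras showed, while x and y agreed to about 1 mm. I set heights from the pictures, and the fingertips then matched their predicted pixels to about 1 px.

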